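# Hold the battery hatch open beside the analyser

## Robot

A 6-joint arm with a two-finger parallel gripper is mounted at the origin on the work surface. World frame = base frame: x ahead of the robot, y to its left, z up, the work surface at z = 0. Lengths are in m, angles in rad, forces in N, time in s.
With the tool pointing down it reaches from about 0.325 to 1 m from the base axis. Payload 5.1 kg.
Tool frame: the origin (TCP) lies at the very end of the fingers, on their centre line; the grasp point (between the pads) lies 19 mm behind it (grip_point_offset is the z of the grasp point in the tool frame, in m); z points along the fingers, y is the line along which they close (so a half turn about z gives the same grasp; the last joint's range is limited). The gripper opens to 85 mm and grips with 20 to 120 N. Pads are 22 mm wide; open, the fingers measure 114 mm over their backs; the gripper's body (76 mm by 85 mm) begins 54 mm behind the grasp point. The pads swing forward as they close: fully open they stand 13 mm farther back than shut.
Start: joints at [-1.34, 0.124, 1.65, -0, 1.367, -0.083], TCP at [0.201, -0.618, 0.231] pointing down, gripper open.
Joint ranges: [-2.61, 2.61], [-1.02, 2.33], [0.03, 2.71], [-1.35, 4.49], [0.32, 2.68], [-2.91, 2.91]. Speed limits (rad/s): [2.57, 2.57, 3.14, 3.14, 3.14, 3.14].

## Interface

Orientations are given as a 3x3 rotation matrix whose columns are the frame's x, y, z axes.
In Python, from workcell import goto, move_straight, goto_joints, gripper_open, gripper_close, wait, inverse_kinematics, grab_frame, calibration, MotionError, hand_in, get_time_s, get_q, get_joint_vel, get_tau, get_position, get_eef_rot, get_ft_force, get_moment, get_grip_width, get_finger_force, grip_point_offset gives the robot as it stands. Calls block until the motion is done:
- goto(position, orientation): joint-space move of the TCP to a pose.
- move_straight(position, rot=None, max_speed=0.15): straight line of the TCP; rot=None keeps the orientation; max_speed is the mean speed in m/s.
- goto_joints(angles): joint-space move.
- gripper_open() and gripper_close(grip_force=None): open the fingers fully, or close them until they stop; grip_force is the grip in N (None keeps the last).
- wait(seconds).
- inverse_kinematics(position, orientation): joint angles nearest the present ones, or None.
- grab_frame(name): name is "scene" or "top" or "wrist"; returns the picture (420x560x3 uint8, red, green, blue); there is no depth.
- calibration(name): a dict with "fx", "fy", "cx", "cy" (pixels), "T" (4x4, takes a point from camera to world coordinates); the wrist camera has in their place "hand_eye" (4x4, takes a point from camera to tool coordinates, whose origin is the TCP and whose axes are the flange's). Camera axes: x right, y down, z forward; pixel columns grow to the right and rows downward; lengths in m; the calibration is good to about 2 mm. A picture is of the moment at which its call begins: read the wrist's pose just before it. calibration takes no time and is no camera call.
A pose or a line that the arm cannot do raises MotionError and nothing moves.
- hand_in(): hands the job in; it is judged then, once.
Readings, each from a call of its own:
- get_time_s(): time.
- get_q(): joint angles.
- get_joint_vel(): joint speeds.
- get_tau(): joint torques, N m.
- get_position(): TCP position.
- get_eef_rot(): TCP orientation.
- get_ft_force(): force on the tool from outside, world axes, zero at the start.
- get_moment(): the same for the moment, N m.
- get_grip_width(): opening from 0.0 (shut) to 1.0 (fully open).
- get_finger_force(): force on a finger pad.
Only numpy, scipy, OpenCV 4.12 (cv2) and the standard library are available. Lean on these libraries where they do the work, as an engineer would, in place of code of your own. Each camera call takes 0.05 s, during which the arm holds its last target. There are 200 camera calls.

## Task

We are about to check this little robot's battery. First tip the battery analyser's stiff display up to about 70 degrees from closed and let go of it so that it stays there to be read; then lift the hatch on top of the robot base by its handle and hold it open at about 60 degrees from closed. The hatch falls shut by itself, so finish with the gripper holding it steady at that angle, without letting go; leave the other things on the table where they lie.

Things in the scene. Friction and masses are not known exactly. Their poses are not given: they have to be found in the camera images.
- chassis: Fixed robot drive base: low bare-aluminium box 320 x 220 mm on four black wheels (292 mm wide over them), deck top 120 mm above the table. Origin at table level under its centre; x points from its front to the hatch's hinge side, z up. Stands left or right of the table's middle, turned up to 17 degrees. Battery bay under the hatch.
- hatch (a joint): Angle of the hatch in rad: 0 shut, grows as its front edge rises, stop at 1.4. 60 degrees = 1.047. The hinge is free: the hatch (grey painted plate 220 x 200 x 6 mm, 0.3 to 0.55 kg) falls shut when let go at any angle. It starts shut.
- hatch_hinge (a point): Middle of the hatch's hinge line, 123 mm above the table, at chassis (100, 0, 123) mm. The hinge axis is the chassis y axis. The hatch plate is centred on the hinge's height when shut and reaches 220 mm from the hinge towards chassis -x.
- hatch_handle (a point): Middle of the bar of the hatch's bow handle: when shut 170 mm from the hinge towards chassis -x and 41 mm above it; turns with the hatch (own z = the plate's normal, own x = along the bar). Round steel bar 10 mm thick, running front to back, 70 mm between its legs, 38 mm above the plate. Pinch it from above, fingers either side along chassis y; it can turn between them as the hatch rises.
- analyser: Fixed battery analyser: grey plastic box 150 x 170 x 50 mm with keys on top and a flip-up display that covers them. Origin at table level under its centre; x points from its front to the display's hinge side, z up. Stands on the other side of the middle from the robot base, turned up to 17 degrees.
- display (a joint): Angle of the display in rad: 0 closed flat, grows as its front edge rises, stop at 1.9. 70 degrees = 1.222. Stiff hinge: about 2 to 3 N at the tab moves it and it stays where it is left. Starts at 0.1 to 0.45.
- display_hinge (a point): Middle of the display's hinge line, at analyser (70, 0, 60) mm. The axis is the analyser's y axis. The display is a grey plate 145 x 170 x 14 mm reaching from the hinge towards analyser -x when closed, centred on the hinge's height.
- display_tab (a point): Grip point on the display's black pull tab, 171 mm from the hinge in the plate's middle plane, 26 mm beyond its front edge; turns with the display (own z = the plate's normal). The tab is a fin 10 mm thick (along y), 26 mm high, ending 40 mm beyond the edge. Pinch it from above, fingers either side along analyser y; it can turn between them.
- module: Bystander: loose black box 45 x 90 x 22 mm lying on the robot base's deck behind the hatch hinge. Origin under its centre.
- screwdriver: Bystander: loose screwdriver lying on the table in front of the robot base.
- wrench: Bystander: loose wrench lying flat on the table in front of the analyser.
- tape: Bystander: loose roll of tape, 90 mm across, 24 mm high, behind the analyser. Origin under its centre.
- jar: Bystander: loose clear jar, 54 mm across, 60 mm high, behind the analyser. Origin under its centre.

How it is judged:
By the outcome, as a careful person would: the job done as asked, in the order asked, and still so for the second after the job is handed in, while the arm keeps its last pose, push and grip.
It also fails if it takes over 59 s, if anything falls off the work surface, if the arm or the gripper's body presses on something with over 40 N, if the wrist force passes 120 N, or if a joint passes its speed limit or range.

## Working session

There is one attempt and no reset: what is moved stays moved. The work goes in short steps, each a Python script; the robot and the scene stay as the last script left them, time stands still between calls to the robot, and variables do not carry over. Pictures are saved under pics/ and viewed, at most 10 in all, crops included, and the job is handed in when it is done.

```bash
mkdir -p pics; python3 - <<'E'
from workcell import *
import cv2,numpy as np
for n in("scene","top"):
    cv2.imwrite(f"pics/{n}0.png",grab_frame(n)[:,:,::-1]); c=calibration(n)
    print(n,c["fx"],c["cx"],c["cy"],np.round(c["T"],3).tolist())
print(calibration("wrist"),grip_point_offset,get_time_s())
E
```

```text
scene 441.96059885639323 274.9415635945277 211.16208939962965 [[-0.52, 0.456, -0.723, 1.238], [0.854, 0.277, -0.439, 0.4], [0.0, -0.846, -0.533, 0.664], [0.0, 0.0, 0.0, 1.0]]
top 460.4956661666878 274.28301911958306 212.33675650855272 [[0.06, -0.978, 0.2, 0.299], [-0.998, -0.058, 0.015, -0.031], [-0.003, -0.2, -0.98, 1.309], [0.0, 0.0, 0.0, 1.0]]
{'fx': 378.09501934696516, 'fy': 378.09501934696516, 'cx': 286.7836450778118, 'cy': 208.78794446089617, 'hand_eye': array([[-4.84256268e-04, -9.63021385e-01, -2.69424529e-01,
         6.89296955e-02],
       [ 9.99999518e-01, -2.36195776e-04, -9.53122020e-04,
         5.99607884e-04],
       [ 8.54239952e-04, -2.69424860e-01,  9.63021036e-01,
        -1.42602265e-01],
       [ 0.00000000e+00,  0.00000000e+00,  0.00000000e+00,
         1.00000000e+00]])} -0.0187 0.1
```

View pics/top0.png

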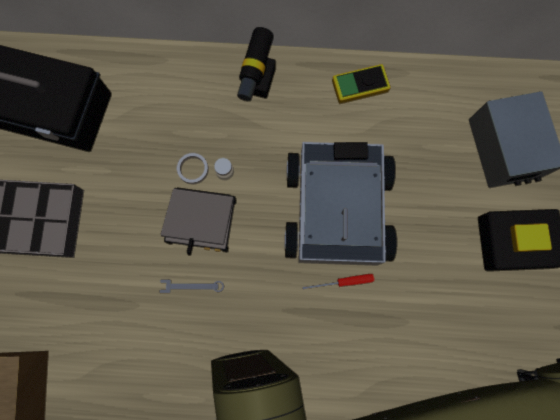

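View pics/scene0.png

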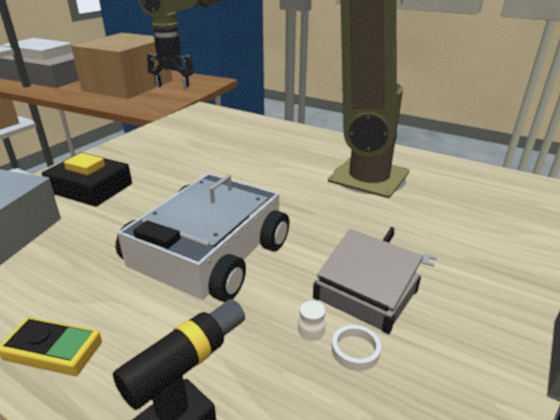

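The top view shows the analyser at about (200,218) with its tab near (190,246). The base is at about (343,203), with the handle bar from (345,212) to (345,240). I'll enlarge that region to get exact pixels.

```bash
python3 - <<'E'
import cv2
a=cv2.imread("pics/top0.png")[135:275,150:410]
cv2.imwrite("pics/topc.png",cv2.convertScaleAbs(cv2.resize(a,None,fx=3,fy=3,interpolation=cv2.INTER_CUBIC),alpha=1.6))
b=cv2.imread("pics/scene0.png")[165:345,110:440]
cv2.imwrite("pics/scenec.png",cv2.resize(b,None,fx=2.4,fy=2.4,interpolation=cv2.INTER_CUBIC))
E
```

```text
(no output)
```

View pics/topc.png

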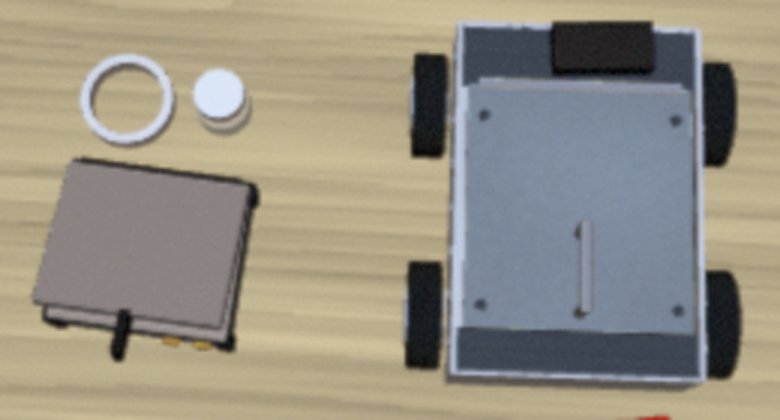

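View pics/scenec.png

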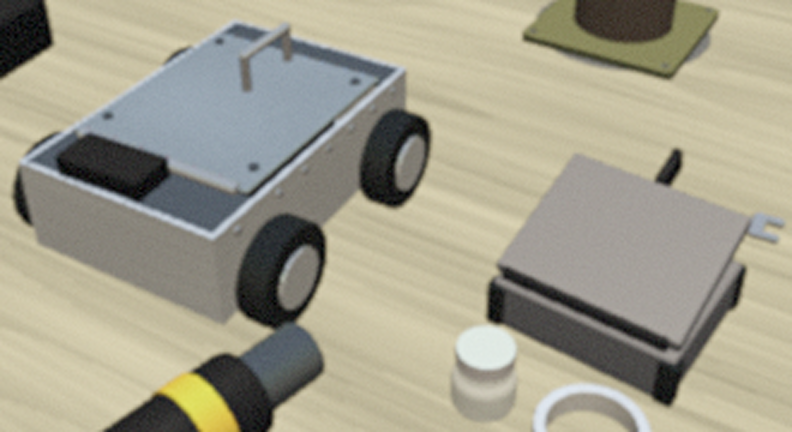

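Crop pixels that matter:
- **Top crop:** display corners (77,160), (255,183), (222,328), (35,302); tab tip (118,357); handle bar (587,222)–(586,312); chassis rim corners (457,22), (700,30), (703,380), (450,375).
- **Scene crop:** matching display corners (672,347), (500,265), (577,153), (750,222); handle bar ends (247,57) and (287,28).

Next I'll triangulate these points and cast the rest onto planes.

```bash
cat >geo.py <<'E'
from workcell import *
import numpy as np
def ray(n,p):
    c=calibration(n);T=np.array(c["T"]);d=T[:3,:3]@[(p[0]-c["cx"])/c["fx"],(p[1]-c["cy"])/c["fy"],1]
    return T[:3,3],d/np.linalg.norm(d)
def plane(n,p,z):
    o,d=ray(n,p);return o+d*(z-o[2])/d[2]
def tri(*obs):
    A=np.zeros((3,3));b=np.zeros(3);R=[ray(*x) for x in obs]
    for o,d in R: P=np.eye(3)-np.outer(d,d);A+=P;b+=P@o
    x=np.linalg.solve(A,b);return x,max(np.linalg.norm((np.eye(3)-np.outer(d,d))@(x-o)) for o,d in R)
t=lambda u,v:("top",(150+(u+.5)/3-.5,135+(v+.5)/3-.5))
s=lambda u,v:("scene",(110+(u+.5)/2.4-.5,165+(v+.5)/2.4-.5))
E
python3 - <<'E'
from geo import *
np.set_printoptions(precision=4,suppress=True)
for n,a,b in [("hinge+y",(77,160),(672,347)),("hinge-y",(255,183),(500,265)),("front-y",(222,328),(577,153)),("front+y",(35,302),(750,222)),("tabtip",(118,357),(678,152)),
 ("bar rear",(587,222),(247,57)),("bar front",(586,312),(287,28))]: print(n,*tri(t(*a),s(*b)))
r=np.array([plane(*t(*p),.120)[:2] for p in [(457,22),(700,30),(703,380),(450,375)]]);print("rim",r,r.mean(0))
e=(r[0]+r[1]-r[2]-r[3])/2;f=(r[0]+r[3]-r[1]-r[2])/2;print(np.linalg.norm(e),np.degrees(np.arctan2(e[1],e[0])),np.linalg.norm(f),np.degrees(np.arctan2(-f[0],f[1])))
print("bar@.164",plane(*t(587,222),.167),plane(*t(586,312),.167))
d=np.array([plane(*t(*p),.126)[:2] for p in [(484,114),(676,121),(480,304),(678,311)]]);print("dots",d,d.mean(0))
E
```

```text
hinge+y [0.6059 0.2691 0.061 ] 0.0004872648200639907
hinge-y [0.5915 0.1056 0.0626] 0.004997411565375482
front-y [0.4512 0.1173 0.1015] 0.001626367003098051
front+y [0.4653 0.2845 0.0975] 0.0008768467893907952
tabtip [0.4193 0.2029 0.1144] 0.000795607181451666
bar rear [ 0.5509 -0.1905  0.1631] 0.0030467040478088137
bar front [ 0.476  -0.1947  0.1593] 0.00038645874739192396
rim [[ 0.7405 -0.0762]
 [ 0.7458 -0.296 ]
 [ 0.4294 -0.3027]
 [ 0.4207 -0.0856]] [ 0.5841 -0.1901]
0.31822363893799716 1.449422849230437 0.21852701248486664 1.8469141429883538
bar@.164 [ 0.5518 -0.1926  0.167 ] [ 0.4751 -0.194   0.167 ]
dots [[ 0.6536 -0.1041]
 [ 0.6572 -0.2745]
 [ 0.4829 -0.1082]
 [ 0.487  -0.279 ]] [ 0.5702 -0.1915]
```

```bash
cat >>geo.py <<'E'
def frame(yaw,a,flip=1):
    """tool pointing down, tilted by a so that the tip leans towards +x of the object; y along object y"""
    u=np.array([np.cos(yaw),np.sin(yaw),0]);z=np.array([0,0,1.]);y=flip*np.array([-u[1],u[0],0])
    tz=np.sin(a)*u-np.cos(a)*z
    return np.column_stack([np.cross(y,tz),y,tz])
G=-grip_point_offset
A=dict(h=np.array([.597,.1877,.060]),yaw=np.radians(-5.2),r=.171,dz=0.)
C=dict(h=np.array([.684,-.1873,.123]),yaw=np.radians(1.6),r=.170,dz=.041)
def pose(o,th,a,flip=1,up=0.):
    u=np.array([np.cos(o["yaw"]),np.sin(o["yaw"]),0]);z=np.array([0,0,1.])
    g=o["h"]+u*(-o["r"]*np.cos(th)+o["dz"]*np.sin(th))+z*(o["r"]*np.sin(th)+o["dz"]*np.cos(th))
    R=frame(o["yaw"],a,flip);return g+R[:,2]*(G-up),R
E
python3 - <<'E'
from geo import *
np.set_printoptions(precision=3,suppress=True)
print(get_eef_rot())
for f in(1,-1):
  for o,th,a,up in[(A,.227,0,.1),(A,.227,0,0),(A,1.222,-.3,0),(A,1.222,-.5,0),(A,1.222,-.5,.12),(C,0,0,.1),(C,0,0,0),(C,1.047,0,0),(C,1.047,-.3,0)]:
    p,R=pose(o,th,a,f,up);print(f,th,a,p,inverse_kinematics(p,R))
E
```

```text
[[ 0.951  0.309 -0.   ]
 [ 0.309 -0.951  0.002]
 [ 0.    -0.002 -1.   ]]
1 0.227 0 [0.431 0.203 0.18 ] [ 0.327 -0.234  2.081 -0.     1.295 -1.153]
1 0.227 0 [0.431 0.203 0.08 ] [ 0.327 -0.117  2.162 -0.     1.098 -1.153]
1 1.222 -0.3 [0.533 0.193 0.203] [ 0.211  0.134  1.709  0.088  1.586 -1.281]
1 1.222 -0.5 [0.53  0.194 0.204] [ 0.19   0.242  1.619  0.136  1.762 -1.297]
1 1.222 -0.5 [0.587 0.189 0.31 ] [ 0.168  0.297  1.375  0.133  1.952 -1.292]
1 0 0 [ 0.514 -0.192  0.245] [-0.455 -0.109  1.861 -0.     1.39  -2.054]
1 0 0 [ 0.514 -0.192  0.145] [-0.455 -0.029  1.958 -0.     1.213 -2.054]
1 1.047 0 [ 0.634 -0.189  0.272] [-0.37   0.128  1.577 -0.     1.436 -1.969]
1 1.047 -0.3 [ 0.629 -0.189  0.273] [-0.33   0.291  1.408 -0.105  1.724 -1.93 ]
-1 0.227 0 [0.431 0.203 0.18 ] [ 0.327 -0.234  2.081 -0.     1.295  1.989]
-1 0.227 0 [0.431 0.203 0.08 ] [ 0.327 -0.117  2.162 -0.     1.098  1.989]
-1 1.222 -0.3 [0.533 0.193 0.203] [0.211 0.134 1.709 0.088 1.586 1.861]
-1 1.222 -0.5 [0.53  0.194 0.204] [0.19  0.242 1.619 0.136 1.762 1.845]
-1 1.222 -0.5 [0.587 0.189 0.31 ] [0.168 0.297 1.375 0.133 1.952 1.849]
-1 0 0 [ 0.514 -0.192  0.245] [-0.455 -0.109  1.861 -0.     1.39   1.088]
-1 0 0 [ 0.514 -0.192  0.145] [-0.455 -0.029  1.958 -0.     1.213  1.088]
-1 1.047 0 [ 0.634 -0.189  0.272] [-0.37   0.128  1.577 -0.     1.436  1.173]
-1 1.047 -0.3 [ 0.629 -0.189  0.273] [-0.33   0.291  1.408 -0.105  1.724  1.212]
```

```bash
python3 - <<'E'
from geo import *
import cv2
p=get_position();move_straight([p[0],p[1],.33],max_speed=.3)
p,R=pose(A,.227,0,1,.10);goto(p,R)
pos,rot=get_position(),get_eef_rot()
cv2.imwrite("pics/w1.png",grab_frame("wrist")[:,:,::-1]);np.savez("w1.npz",pos=pos,rot=rot)
c=calibration("wrist");H=c["hand_eye"]
def proj(P):
    q=H[:3,:3].T@(rot.T@(np.array(P)-pos)-H[:3,3]);return c["fx"]*q[0]/q[2]+c["cx"],c["fy"]*q[1]/q[2]+c["cy"]
u=np.array([np.cos(A["yaw"]),np.sin(A["yaw"]),0]);v=np.array([-u[1],u[0],0])
th=.227;d=-u*np.cos(th)+[0,0,np.sin(th)];n=u*np.sin(th)+[0,0,np.cos(th)]
print("pred tip top",proj(A["h"]+.185*d+.013*n),"front edge top",[proj(A["h"]+.145*d+.007*n+s*.085*v) for s in(-1,1)],pos,get_time_s())
E
```

```text
pred tip top (np.float64(287.65042709986074), np.float64(205.34009449232656)) front edge top [(np.float64(153.8242345125385), np.float64(256.6380343954565)), (np.float64(421.3920287875805), np.float64(256.152630131231))] [0.43152442 0.20239684 0.18000528] 3.6583
```

View pics/w1.png

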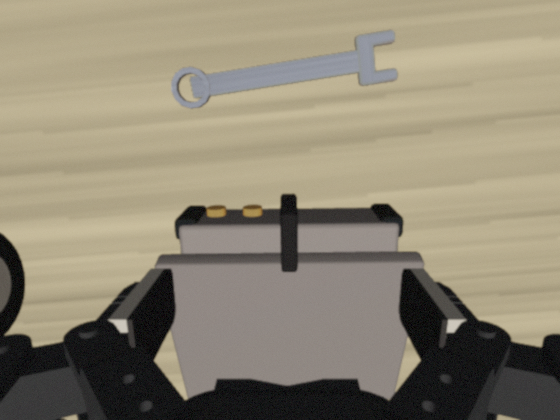

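The wrist view shows the tab centred at column 289 (tip at row 196, root at row 268) and the plate's front edge at (157–422, 257). That matches the prediction within 1–2 mm, so I'll grasp and lift.

```bash
cat >>geo.py <<'E'
def arc(o,t0,t1,a1,n,speed,flip=1):
    for k in range(1,n+1):
        s=k/n;p,R=pose(o,t0+(t1-t0)*s,a1*s,flip);move_straight(p,R,max_speed=speed)
        print(np.round(get_ft_force(),1),round(get_grip_width(),3),round(get_finger_force(),1),round(get_time_s(),2))
E
python3 - <<'E'
from geo import *
p,R=pose(A,.227,0);move_straight(p,R,max_speed=.1)
gripper_close(40);print(get_grip_width(),get_finger_force(),get_ft_force())
arc(A,.227,.6,-.15,3,.06)
E
```

```text
0.11023243698558892 43.145379424095154 [0.16589932 4.56356731 0.11623555]
[ 1.5  5.6 -1. ] 0.111 42.9 5.98
[ 1.6  5.2 -2.4] 0.113 42.5 6.48
[ 1.9  6.3 -2. ] 0.114 42.1 6.98
```

```bash
python3 - <<'E'
from geo import *
import cv2
for k in range(1,6):
    s=k/5;p,R=pose(A,.6+.622*s,-.15-.25*s);move_straight(p,R,max_speed=.06)
    print(np.round(get_ft_force(),1),round(get_grip_width(),3))
np.savez("held.npz",p=get_position(),R=get_eef_rot());print(get_position()-p)
g=get_position()-G*get_eef_rot()[:,2]-A["h"];print("angle",np.arctan2(g[2],-(g[0]*np.cos(A["yaw"])+g[1]*np.sin(A["yaw"]))))
gripper_open();p,R=pose(A,1.222,-.4,1,.12);move_straight(p,R,max_speed=.15)
cv2.imwrite("pics/w2.png",grab_frame("wrist")[:,:,::-1]);cv2.imwrite("pics/s2.png",grab_frame("scene")[:,:,::-1]);cv2.imwrite("pics/t2.png",grab_frame("top")[:,:,::-1])
a=cv2.imread("pics/s2.png")[130:340,270:470];b=cv2.imread("pics/t2.png")[130:340,110:310]
cv2.imwrite("pics/c2.png",cv2.resize(np.hstack([a,b]),None,fx=2,fy=2,interpolation=cv2.INTER_CUBIC));print(get_time_s())
E
```

```text
[ 2.2  6.8 -3.5] 0.111
[ 1.3  8.  -3.6] 0.113
[ 1.3  7.1 -3.4] 0.115
[ 1.8  8.  -2.9] 0.11
[ 0.7  8.8 -3.7] 0.11
[-0.00062153  0.00175001 -0.00144339]
angle 1.2149953906804998
11.275
```

View pics/c2.png

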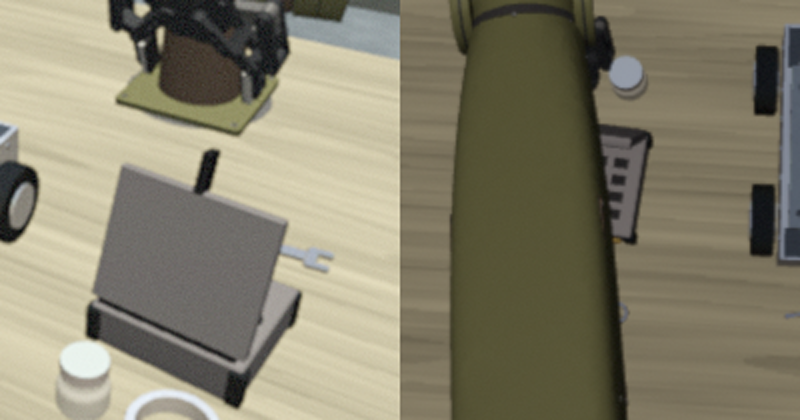

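The display stays up after release. In the scene half of the crop, its outer-face corners are at (93,292), (250,355), (287,222) and (122,165). I'll check the angle by intersecting those rays with the plate's side planes.

```bash
python3 - <<'E'
from geo import *
u=np.array([np.cos(A["yaw"]),np.sin(A["yaw"]),0]);v=np.array([-u[1],u[0],0])
def onside(p,s):
    o,d=ray("scene",(270+(p[0]+.5)/2-.5,130+(p[1]+.5)/2-.5));q=o+d*(((A["h"]+s*.085*v-o)@v)/(d@v))-A["h"]
    return np.array([q@u,q[2]])
for s,f,h in((1,(287,222),(250,355)),(-1,(122,165),(93,292))):
    F,Hh=onside(f,s),onside(h,s);d=F-Hh
    print(F,Hh,np.linalg.norm(d),np.degrees(np.arctan2(d[1],-d[0])),"from hinge",np.degrees(np.arctan2(F[1],-F[0])-np.arctan2(.007,.145)))
E
```

```text
[-0.05168255  0.13131492] [-0.0191159  -0.00823612] 0.14330066005101302 76.86413285804737 from hinge 65.75267821198815
[-0.04747796  0.13053881] [-0.00569306 -0.00627387] 0.14305135179007103 73.01644351898415 from hinge 67.24942857738048
```

```bash
python3 - <<'E'
from geo import *
import cv2
p=get_position();move_straight([p[0],p[1],.40],max_speed=.25)
p,R=pose(C,0,0,1,.13);goto(p,R)
pos,rot=get_position(),get_eef_rot()
w=grab_frame("wrist")[:,:,::-1];t=grab_frame("top")[:,:,::-1];cv2.imwrite("pics/w3.png",w);cv2.imwrite("pics/t3.png",t)
c=calibration("wrist");H=c["hand_eye"]
def proj(P):
    q=H[:3,:3].T@(rot.T@(np.array(P)-pos)-H[:3,3]);return np.round([c["fx"]*q[0]/q[2]+c["cx"],c["fy"]*q[1]/q[2]+c["cy"]],1)
u=np.array([np.cos(C["yaw"]),np.sin(C["yaw"]),0])
print([proj(C["h"]-u*r+[0,0,.046]) for r in(.135,.205)],get_time_s())
a=cv2.resize(t[135:275,145:255],None,fx=3.5,fy=3.5,interpolation=cv2.INTER_CUBIC)
b=cv2.resize(w[:,80:480],(0,0),fx=1,fy=1)
im=np.zeros((490,785,3),np.uint8);im[:,:385]=a;im[:420,385:]=b
cv2.imwrite("pics/c3.png",im)
E
```

```text
[array([286.3, 252.6]), array([286.3, 153.4])] 13.375
```

View pics/c3.png

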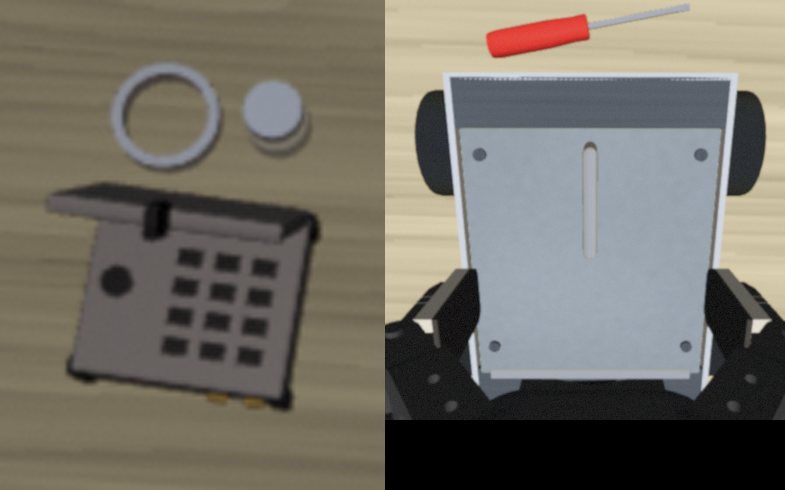

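In the wrist view the handle bar sits at column 285, rows 147–257, where I predicted 286 and 153–253, so it's well aligned. In the top view the display's outer front corners are at (48,194) and (288,222). Triangulating those with the scene view will confirm the angle.

```bash
python3 - <<'E'
from geo import *
u=np.array([np.cos(A["yaw"]),np.sin(A["yaw"]),0])
T=lambda p:("top",(145+(p[0]+.5)/3.5-.5,135+(p[1]+.5)/3.5-.5))
S=lambda p:("scene",(270+(p[0]+.5)/2-.5,130+(p[1]+.5)/2-.5))
X=[tri(T(a),S(b)) for a,b in(((48,194),(287,222)),((288,222),(122,165)),((105,185),(250,355)),((318,215),(93,292)),((155,204),(211,152)))]
for x,e in X:
    q=x-A["h"];print(np.round(x,4),round(e,4),np.round([q@u,q[2]],4))
for a,b in((0,2),(1,3)):
    d=X[a][0]-X[b][0];print(np.linalg.norm(d),np.degrees(np.arctan2(d[2],-(d@u))))
# box front corners at z=.05
print([plane(*T(p),.05) for p in((73,375),(287,404))], "exp",[A["h"]-u*.145+s*.085*np.array([-u[1],u[0],0]) for s in(1,-1)])
E
```

```text
[0.5642 0.2781 0.1985] 0.0009 [-0.0409  0.1385]
[0.5532 0.1085 0.1972] 0.0033 [-0.0365  0.1372]
[0.6045 0.2734 0.0675] 0.0044 [-0.0003  0.0075]
[0.5916 0.1027 0.0596] 0.0041 [ 0.0023 -0.0004]
[0.5512 0.195  0.2386] 0.0029 [-0.0462  0.1786]
0.13715798680614427 72.77592334931639
0.14297849625498424 74.27414842250725
[array([0.45488252, 0.28257805, 0.05      ]), array([0.44211498, 0.11248733, 0.05      ])] exp [array([0.46030053, 0.2854919 , 0.06      ]), array([0.44489299, 0.11619155, 0.06      ])]
```

The display measures about 70–72° (69.6° from the arm's own pose), which is good. Next is the hatch.

```bash
python3 - <<'E'
from geo import *
p,R=pose(C,0,0);move_straight(p,R,max_speed=.12)
gripper_close(60);print(get_grip_width(),get_finger_force(),np.round(get_ft_force(),1))
arc(C,0,.25,0,2,.06)
E
```

```text
0.09322321821174291 58.45430910587311 [-0.2 -5.4 -0.2]
[ 1.6 -7.  -6.7] 0.093 58.3 15.82
[ 2.8 -7.4 -5.9] 0.09 58.4 16.34
```

```bash
python3 - <<'E'
from geo import *
import cv2
arc_t=np.linspace(.25,1.047,8)[1:]
for th in arc_t:
    p,R=pose(C,th,0);move_straight(p,R,max_speed=.06)
    print(np.round(get_ft_force(),1),round(get_grip_width(),3))
wait(.5)
g=get_position()-G*get_eef_rot()[:,2]-C["h"];u=np.array([np.cos(C["yaw"]),np.sin(C["yaw"]),0])
print("angle",np.degrees(np.arctan2(g[2],-(g@u))-np.arctan2(.041,.17)),np.hypot(g[2],g@u),np.hypot(.041,.17),get_time_s())
s=grab_frame("scene")[:,:,::-1];t=grab_frame("top")[:,:,::-1]
cv2.imwrite("pics/c4.png",cv2.resize(np.hstack([s[80:340,90:290],t[80:340,230:430]]),None,fx=2,fy=2,interpolation=cv2.INTER_CUBIC))
cv2.imwrite("pics/s4.png",s)
E
```

```text
[ 2.9 -6.8 -7.7] 0.093
[ 2.2 -6.4 -8. ] 0.09
[ 3.2 -7.  -7.6] 0.094
[  2.6  -7.  -10.1] 0.09
[ 3.  -7.6 -8.7] 0.09
[  2.4  -7.1 -10.5] 0.084
[-0.4 -7.  -9.1] 0.09
angle 58.9761464215893 0.17115195929891838 0.17487424052730008 20.225
```

View pics/c4.png

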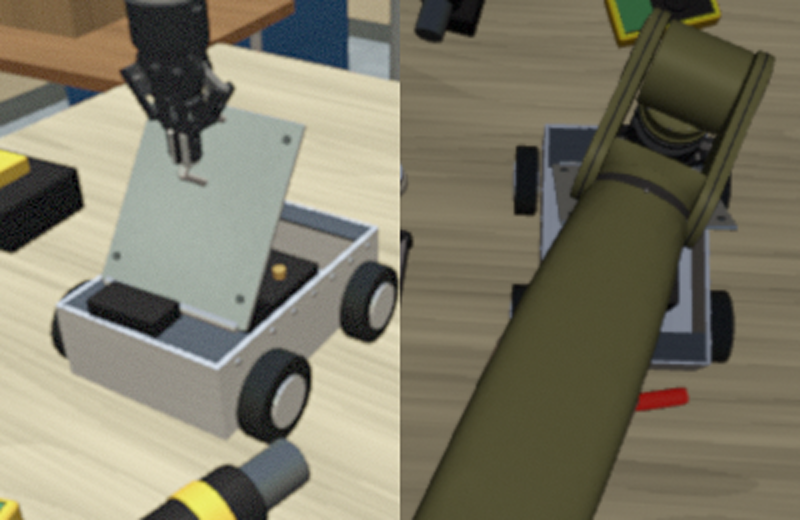

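View pics/s4.png

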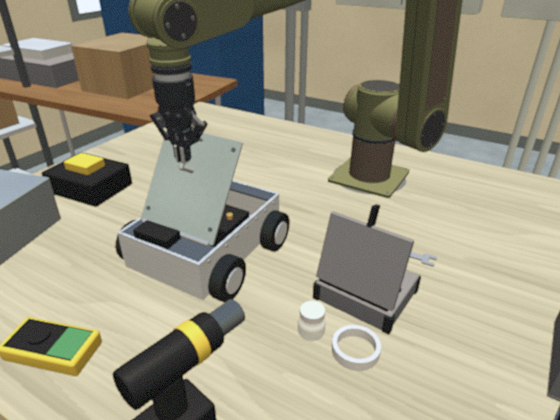

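The gripper is holding the hatch open and the display is still up. In the crop, the hatch's +y dots are at (287,140) and (240,299), and its front +y corner is at (305,127). I'll measure the hatch angle from those.

```bash
python3 - <<'E'
from geo import *
u=np.array([np.cos(C["yaw"]),np.sin(C["yaw"]),0]);v=np.array([-u[1],u[0],0])
def on(p,s):
    o,d=ray("scene",(90+(p[0]+.5)/2-.5,80+(p[1]+.5)/2-.5));q=o+d*(((C["h"]+s*v-o)@v)/(d@v))-C["h"];return np.array([q@u,q[2]])
for f,h,s in(((287,140),(240,299),.085),((305,127),(248,328),.1)):
    F,H=on(f,s),on(h,s);d=F-H;print(F,H,np.linalg.norm(d),np.degrees(np.arctan2(d[1],-d[0])))
print(get_position(),pose(C,1.047,0)[0])
E
```

```text
[-0.11020509  0.16493665] [-0.01240735  0.02593682] 0.16995690809855654 54.870482013043485
[-0.12181759  0.17812869] [-0.00268424  0.00075796] 0.21366593070580922 56.11220548412349
[ 0.63254422 -0.18968633  0.26752304] [ 0.63449322 -0.18868285  0.27201454]
```

Vision gives 55–57° and the arm's pose gives 59°, because the arm sags about 4 mm under load. I'll raise it slightly and check with a close wrist view as well.

```bash
python3 - <<'E'
from geo import *
import cv2
p,R=pose(C,1.083,0);move_straight(p,R,max_speed=.04);wait(.3)
u=np.array([np.cos(C["yaw"]),np.sin(C["yaw"]),0]);v=np.array([-u[1],u[0],0])
pos,rot=get_position(),get_eef_rot();g=pos-G*rot[:,2]-C["h"]
print("kin",np.degrees(np.arctan2(g[2],-(g@u))-np.arctan2(.041,.17)),np.hypot(g[2],g@u),np.round(get_ft_force(),1),get_time_s())
w=grab_frame("wrist")[:,:,::-1];s=grab_frame("scene")[:,:,::-1]
im=np.zeros((520,800,3),np.uint8);im[:420,:400]=w[:,80:480];im[:,400:]=cv2.resize(s[80:340,90:290],None,fx=2,fy=2,interpolation=cv2.INTER_CUBIC)
cv2.imwrite("pics/c5.png",im)
def P(th,r,y,n):
    return C["h"]+(-u*np.cos(th)+np.array([0,0,np.sin(th)]))*r+v*y+(u*np.sin(th)+np.array([0,0,np.cos(th)]))*n
def proj(X,c,T):
    q=T[:3,:3].T@(X-T[:3,3]);return np.round([c["fx"]*q[0]/q[2]+c["cx"],c["fy"]*q[1]/q[2]+c["cy"]],1)
cw=calibration("wrist");W=np.eye(4);W[:3,:3]=rot;W[:3,3]=pos;W=W@cw["hand_eye"];cs=calibration("scene")
for a in(55,58,61,64):
    t=np.radians(a)
    print(a,"wrist edge",[proj(P(t,.22,y,.003),cw,W)-[80,0] for y in(-.1,.1)],"dots",[proj(P(t,.199,y,.003),cw,W)-[80,0] for y in(-.085,.085)],
     "scene dots",[2*(proj(P(t,r,y,.003),cs,np.array(cs["T"]))-[90,80])+[400,0] for r,y in((.199,.085),(.029,.085),(.029,-.085))],"corner",2*(proj(P(t,.22,.1,.003),cs,np.array(cs["T"]))-[90,80])+[400,0])
E
```

```text
kin 61.085827732019496 0.17123569990594306 [-0.3 -6.5 -8.6] 20.9333
55 wrist edge [array([-164.1,   60.4]), array([586.4,  59.9])] dots [array([-56.2, 107. ]), array([477.2, 106.7])] scene dots [array([687.4, 139.2]), array([640.6, 298. ]), array([516.8, 254.8])] corner [705.4 122.4]
58 wrist edge [array([-177.3,   97.9]), array([600. ,  97.3])] dots [array([-63.2, 136.4]), array([484.4, 136. ])] scene dots [array([682.2, 137.2]), array([639.8, 298.2]), array([515.8, 255. ])] corner [699.8 120. ]
61 wrist edge [array([-189. ,  139.2]), array([612. , 138.6])] dots [array([-69.2, 168. ]), array([490.7, 167.5])] scene dots [array([676.8, 135.8]), array([638.8, 298.2]), array([514.8, 255. ])] corner [694. 118.]
64 wrist edge [array([-198.8,  183.8]), array([622.2, 183.1])] dots [array([-74.3, 201.5]), array([495.9, 201. ])] scene dots [array([671.2, 134.8]), array([638. , 298.4]), array([513.8, 255.2])] corner [688.  116.8]
```

View pics/c5.png

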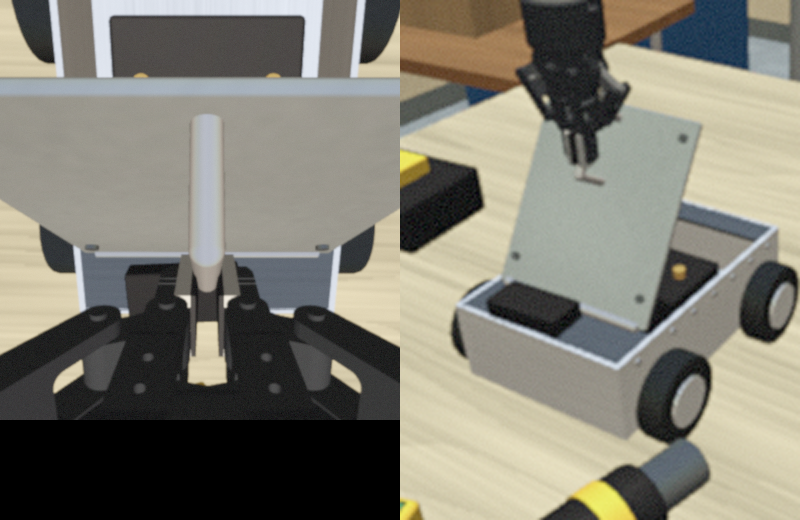

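In the wrist view the hatch edge is at row 95, which means about 57.8°. In the scene view the front dot at (683,139) means about 57.3°. I'll raise it another 2.4° and hand in.

```bash
python3 - <<'E'
from geo import *
p,R=pose(C,1.083+np.radians(2.4),0);move_straight(p,R,max_speed=.03);wait(.5)
import cv2
u=np.array([np.cos(C["yaw"]),np.sin(C["yaw"]),0]);pos,rot=get_position(),get_eef_rot();g=pos-G*rot[:,2]-C["h"]
w=grab_frame("wrist").astype(int);col=w[20:130,80+120:80+180].mean(axis=(1,2));gr=np.abs(np.diff(col));r=np.argsort(gr)[-6:]+20
cw=calibration("wrist");W=np.eye(4);W[:3,:3]=rot;W[:3,3]=pos;W=W@cw["hand_eye"]
for a in(58,59,60,61,62):
    t=np.radians(a);X=C["h"]+(-u*np.cos(t)+np.array([0,0,np.sin(t)]))*.22
    n=(u*np.sin(t)+np.array([0,0,np.cos(t)]))*.003
    print(a,[round(float(cw["fy"]*q[1]/q[2]+cw["cy"]),1) for q in(W[:3,:3].T@(X+s*n-W[:3,3]) for s in(-1,1))])
print("edges",sorted(r),"kin",np.degrees(np.arctan2(g[2],-(g@u))-np.arctan2(.041,.17)),np.round(get_ft_force(),1),get_grip_width(),get_joint_vel(),get_time_s())
E
```

```text
58 [46.2, 65.9]
59 [58.7, 79.0]
60 [71.6, 92.6]
61 [84.9, 106.6]
62 [98.7, 121.0]
edges [np.int64(61), np.int64(68), np.int64(69), np.int64(70), np.int64(71), np.int64(72)] kin 63.73675690209272 [ 1.7 -6.1 -9.6] 0.08015904767701336 [ 0.00092156 -0.00149501 -0.00058302  0.00018387 -0.00148243 -0.00063072] 21.975
```

```bash
python3 -c "
from workcell import *
print(hand_in())"
```

```text
the job is handed in; nothing more can be done
None
```

The job is handed in: the display was released and stays at about 70–72°, and the gripper is holding the hatch at about 60° by the last wrist-camera check (the arm's own pose read about 64°, which I put down to the handle slipping a few mm in the grip).

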